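Press the lid on a glaze jar through the guard window

TASK

Seal the blue glaze jar that stands in the guarded lid press: push the clear shutter on top of the yellow guard fully open by its orange tab (to the side away from the lever, over the jar), then reach down through the uncovered window and press the red lever pad all the way down with your fingertips. Do not touch the yellow guard frame or its steel rails and bars at any time, and leave all the other things on the bench where they are. Finish while still holding the lever fully down.

Things in the scene. Friction and masses are not known exactly. Their poses are not given: they have to be found in the camera images.
- window (a point): centre of the window in the guard's flat top, level with the top face of the yellow top plate, 196 mm above the bench. The window is 100 mm along x by 104 mm along y; the plate is 6 mm thick. Axes are those of the press, which is fixed to the bench: z up, x from the robot side to the back of the press, y to its left along the shutter's travel
- guard: fixed guard, not to be touched: yellow top plate and posts, steel rails and bars. Origin under the press at bench height; axes as window, which is at (0, -65, 196) mm. From the window's centre the top reaches 85 mm to -x, 115 to +x, 70 to -y, 200 to +y; two rails along y at x = +-63 mm, 8 mm wide, rise 9 mm over the plate
- shutter (a joint): travel of the clear shutter plate (112 by 116 mm, 4 mm thick, its top 5 mm above the guard's top plate) along the window's +y, in m: 0 covers the window, 0.118 is fully open at its stop. It slides with about 1.5 N of friction and stays where it is left
- tab (a point): orange upright tab on the shutter, by which it is pushed: a plate 60 mm along x, 8 mm thick along y, 30 mm tall; this point is the centre of its foot on the shutter's top face; axes as the window's. It stands 45 mm to +y of the shutter's centre and moves with it
- lever (a joint): angle of the press lever in rad: 0 up at rest, 0.28 fully down at its stop. A spring pushes it back up: about 4 to 5 N on the pad starts it, about 9 N holds it fully down. As it goes down, the rubber-footed ram in the left bay comes down on the jar's lid
- pad (a point): round red pad of the lever, 38 mm across, 12 mm thick; this point is the centre of its top face, under the window's centre, 10 mm below the guard's top face at rest and 34 mm below it fully down. The lever arm runs to a hinge 85 mm behind it, so the pad tips 0.14 rad either way from level as it goes down
- spray: bystander: turquoise trigger spray bottle, 76 mm wide, 182 mm tall; origin under its foot
- brush: bystander: wooden brush lying on the bench, 200 mm long
- glaze_jar: bystander: amber jar with white cap, 60 mm wide, 75 mm tall, before the press; origin under its foot
- tub: bystander: white plastic tub, 84 mm wide, 65 mm tall; origin under its foot
- dish: bystander: small blue ceramic dish, 90 mm wide, 30 mm tall; origin under its foot
- mug: bystander: white mug, 76 mm wide, 85 mm tall; origin under its foot

How it is judged:
By the outcome, as a careful person would: the job done as asked, in the order asked, and still so for the second after the job is handed in, while the arm keeps its last pose, push and grip.
It also fails if it takes over 38 s, if anything falls off the work surface, if the arm or the gripper's body presses on something with over 40 N, if the wrist force passes 120 N, or if a joint passes its speed limit or range.

ROBOT

A 7-joint arm with a two-finger parallel gripper is mounted at the origin on the work surface. World frame = base frame: x ahead of the robot, y to its left, z up, the work surface at z = 0. Lengths are in m, angles in rad, forces in N, time in s.
With the tool pointing down it reaches from about 0.425 to 0.95 m from the base axis. Payload 4.7 kg.
Tool frame: the origin (TCP) lies on the centre line of the jaws, within the pads' length; the fingertips stand robot.nose_length ahead of it and the grasp point (between the pads) lies 8 mm behind it (robot.nose_length is the distance from the TCP to the fingertips, in m); z points along the fingers, x is the direction in which the jaws open and shut, and the axes are right-handed (so a half turn about z gives the same grasp; the last joint's range is limited). The gripper opens to 85 mm and grips with 20 to 120 N. Pads are 22 mm wide; open, the fingers measure 114 mm over their backs; the gripper's body (76 mm by 85 mm) begins 54 mm behind the grasp point. The pads swing forward as they close: fully open they stand 13 mm farther back than shut.
Start: joints at [-0.029, 0.469, -0.049, 1.532, 0.024, 1.141, -0.082], TCP at [0.675, 0, 0.242] pointing down, gripper open.
Joint ranges: [-2.59, 2.59], [-0.33, 1.99], [-1.39, 1.29], [0.1, 2.45], [-1.04, 4.18], [0.21, 1.99], [-2.66, 2.66]. Speed limits (rad/s): [2.57, 2.57, 3.14, 3.14, 3.14, 3.14, 3.14].

INTERFACE

Orientations are given as [roll, pitch, yaw] about the fixed x, y, z axes, in that order (R = Rz(yaw) Ry(pitch) Rx(roll)).
In Python, from plant import robot gives the robot as it stands. Calls block until the motion is done:
- robot.goto(position, orientation): joint-space move of the TCP to a pose.
- robot.move_straight(position, vel=0.15, attitude=None, contact_N=None): straight line of the TCP; attitude=None keeps the orientation; vel is the mean speed in m/s. With contact_N (N) it stops when the force on the tool has changed by that much, and returns True; else False.
- robot.move_joints(angles): joint-space move.
- robot.grip(opening, strength=None): opening from 0.0 (shut) to 1.0 (fully open); strength is the grip in N (None keeps the last); returns when the fingers have stopped.
- robot.sleep(seconds).
- robot.inverse_kinematics(position, orientation): joint angles nearest the present ones, or None.
- robot.sense(): the state.
- robot.grab_frame(name): name is "scene" or "side" or "wrist"; returns a dict with "image" (384x512x3 uint8, red, green, blue), "range_z" (384x512 float32, m along the optical axis (not along the pixel's ray), 0 where there is no reading), "fx", "fy", "cx", "cy" (pixels), "R" (3x3) and "t" (3): a world point X has camera coordinates R X + t. Camera axes: x right, y down, z forward; pixel columns grow to the right and rows downward; lengths in m; the calibration is good to about 2 mm. A picture is of the moment at which its call begins.
A pose or a line that the arm cannot do raises robot.IKError and nothing moves.
- robot.close_job(): hands the job in, once; it reports no verdict.
The state is a dict: "t": time; "joint_pos": joint angles; "joint_velocities": joint speeds; "effort": joint torques, N m; "tcp_pos": TCP position; "tcp_rot": TCP orientation; "wrist_force": force on the tool from outside, world axes, zero at the start; "torque": the same for the moment, N m; "opening": opening from 0.0 (shut) to 1.0 (fully open).
Only numpy, scipy, OpenCV 4.12 (cv2) and the standard library are available. Lean on these libraries where they do the work, as an engineer would, in place of code of your own. Each camera call takes 0.05 s, during which the arm holds its last target. There are 200 camera calls.

## Working session

There is one attempt and no reset: what is moved stays moved. The work goes in short steps, each a Python script; the robot and the scene stay as the last script left them, time stands still between calls to the robot, and variables do not carry over. Pictures are saved under pics/ and viewed, about 8 in all and at most 12, crops included, and the job is handed in when it is done.

```bash
ls; mkdir -p pics; python3 - <<'E'
from plant import robot
import cv2,numpy as np,pickle
print(robot.nose_length, robot.sense())
D={}
for n in("scene","side","wrist"):
    f=robot.grab_frame(n);D[n]=f
    cv2.imwrite(f"pics/{n}0.png",cv2.cvtColor(f["image"],cv2.COLOR_RGB2BGR))
    print(n,f["fx"],f["cx"],f["cy"],(-f["R"].T@f["t"]).round(3),f["R"][2].round(2))
pickle.dump(D,open("f0.pkl","wb"))
E
```

```text
pics
0.011 {'t': 0.0, 'joint_pos': array([-0.02887098,  0.46942559, -0.04859834,  1.53369888,  0.02406156,
        1.14102022, -0.08232459]), 'joint_velocities': array([-2.14597444e-03,  3.62075739e-04, -3.41146656e-04, -2.07609000e-06,
       -3.03524143e-04, -5.29848849e-04, -4.67846048e-05]), 'effort': array([ 1.18357209e-03, -5.10321057e+01, -4.63755790e-02, -2.37716943e+01,
        1.05899444e-02,  7.35067850e-03,  1.56414734e-05]), 'tcp_pos': array([6.74426562e-01, 3.47003144e-06, 2.41270000e-01]), 'tcp_rot': array([ 3.14155518e+00,  1.96788416e-03, -3.49269378e-05]), 'wrist_force': array([ 0.27328942, -0.10526897,  0.80041498]), 'torque': array([-0.03169916, -0.00745184,  0.01849507]), 'opening': 0.9981449223154069}
scene 413.8629163173772 252.96483921439994 190.61797463116687 [ 0.934 -0.701  0.873] [-0.33  0.67 -0.66]
side 395.13403271589834 260.1028647917559 196.48149373724232 [0.332 0.809 0.624] [ 0.24 -0.82 -0.52]
wrist 269.58045197633294 252.26979979062986 190.29201791937314 [0.674 0.084 0.372] [-0.   -0.33 -0.94]
```

View pics/scene0.png

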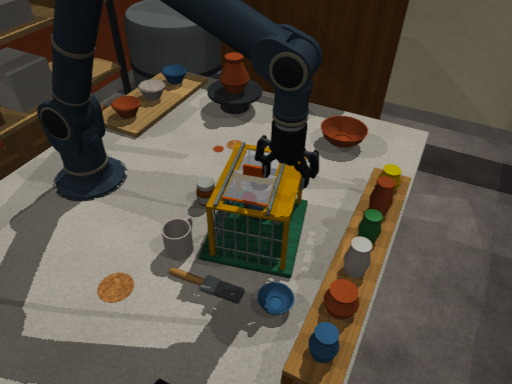

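View pics/wrist0.png

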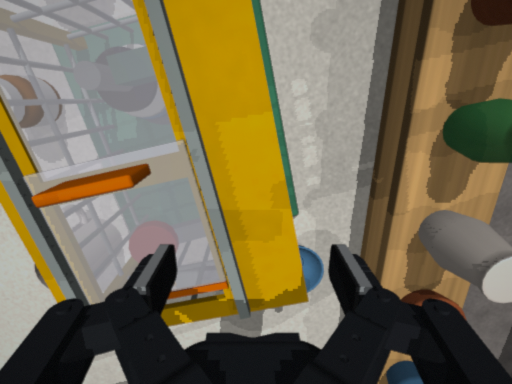

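View pics/side0.png

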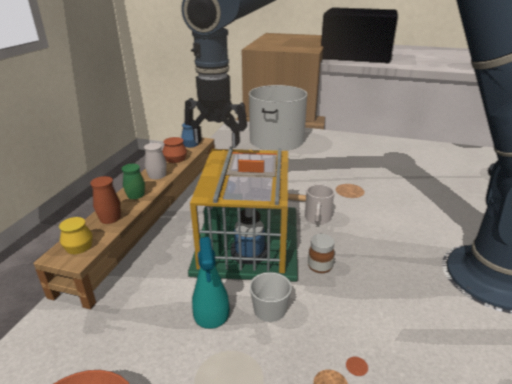

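The wrist view (1) shows the guard top at left: the shutter with the orange tab at about (92,186), the pad through it at (152,242), and the right rail running from (145,0) to (240,310), so the press is yawed. The scene and side views (2, 3) show the press with its jar bay to +y. The spray and tub stand beyond it, the dish and brush on the -y side, and the amber jar and mug on the robot side. I'll rise and look from two places.

```bash
python3 - <<'E'
from plant import robot
import cv2,numpy as np,pickle
robot.move_straight([0.675,0,0.33],vel=0.25)
D=[]
for i,p in enumerate([[0.60,0.03,0.40],[0.66,0.08,0.40]]):
    robot.move_straight(p,vel=0.3); robot.sleep(.2)
    f=robot.grab_frame("wrist");D.append(f)
    cv2.imwrite(f"pics/w{i+1}.png",cv2.cvtColor(f["image"],cv2.COLOR_RGB2BGR))
pickle.dump(D,open("f1.pkl","wb"))
s=robot.sense();print(s["t"],s["tcp_pos"],s["wrist_force"])
for f in D:
    v,u=np.mgrid[:384,:512];z=f["range_z"]
    X=np.stack([(u-f["cx"])/f["fx"]*z,(v-f["cy"])/f["fy"]*z,z],-1)
    W=(X-f["t"])@f["R"]
    hsv=cv2.cvtColor(f["image"],cv2.COLOR_RGB2HSV)
    h,s_,vv=hsv[...,0],hsv[...,1],hsv[...,2]
    yel=(h>18)&(h<30)&(s_>180)&(W[...,2]>.185)&(W[...,2]<.205)&(z>0)
    P=W[yel]; print("yellow",len(P),np.median(P[:,2]))
    c,sz,a=cv2.minAreaRect((P[:,:2]*1000).astype(np.float32)); print(c,sz,a)
    org=(h<14)&(s_>180)&(vv>120)&(W[...,2]>.196)&(W[...,2]<.25)&(z>0)
    P=W[org]; print("tab",len(P),np.percentile(P[:,2],[2,50,98])); c,sz,a=cv2.minAreaRect((P[:,:2]*1000).astype(np.float32)); print(c,sz,a)
    # rest of heights
    print(np.histogram(W[...,2][(z>0)],bins=np.arange(.15,.26,.005)))
E
```

```text
2.0667 [0.65969686 0.07879201 0.40040684] [-0.28957712  0.09945487  0.43040018]
yellow 14753 0.19516432488808522
(592.1835327148438, 37.133216857910156) (199.3836669921875, 269.95770263671875) 12.547697067260742
tab 109 [0.19979407 0.201772   0.23064034]
(589.4404296875, -14.875961303710938) (107.41509246826172, 106.88532257080078) 12.455302238464355
(array([  485,  1259,   528,   398,   361,  1056,   352,   870, 14430,
       12747,  6856,   407,    45,    45,    48,   226,   156,     0,
           0,     0,     0,     0]), array([0.15 , 0.155, 0.16 , 0.165, 0.17 , 0.175, 0.18 , 0.185, 0.19 ,
       0.195, 0.2  , 0.205, 0.21 , 0.215, 0.22 , 0.225, 0.23 , 0.235,
       0.24 , 0.245, 0.25 , 0.255, 0.26 ]))
yellow 11992 0.19516756914459962
(592.1695556640625, 37.19981384277344) (200.36883544921875, 269.95928955078125) 12.650242805480957
tab 118 [0.19984283 0.20159426 0.2311483 ]
(593.436279296875, -15.882369995117188) (100.70817565917969, 107.048828125) 9.377949714660645
(array([  363,   786,   388,   324,   275,   885,   240,   723, 11912,
       11126,  5868,   325,    62,    58,    63,   201,   141,     0,
           0,     0,     0,     0]), array([0.15 , 0.155, 0.16 , 0.165, 0.17 , 0.175, 0.18 , 0.185, 0.19 ,
       0.195, 0.2  , 0.205, 0.21 , 0.215, 0.22 , 0.225, 0.23 , 0.235,
       0.24 , 0.245, 0.25 , 0.255, 0.26 ]))
```

View pics/w1.png

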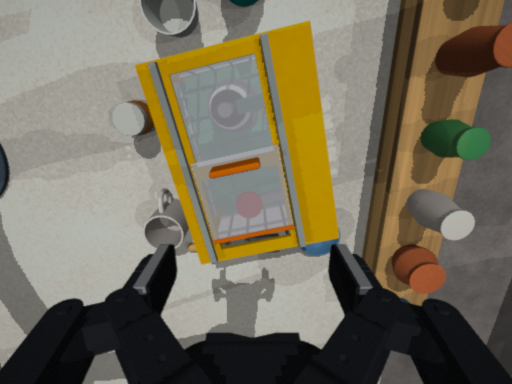

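The wrist view (4) shows the tab at (235,168), the pad at (248,205) and the window around (245,200), still covered. Both views fit the guard-top rectangle at 200 x 270 mm, yaw about 12.6°, and agree within 0.2 mm. Next I'll measure the tab on its own and push it.

```bash
cat > h.py <<'E'
import numpy as np,cv2
TH=np.radians(12.6); RZ=np.array([[np.cos(TH),-np.sin(TH)],[np.sin(TH),np.cos(TH)]])
WIN=np.array([.5922,.0372])-RZ@[.015,.065]
ATT=[np.pi,0,TH]
def w(x,y,z): return [*(WIN+RZ@[x,y]),z]
def press(W): # world -> window axes (z stays world)
    return np.concatenate([(W[...,:2]-WIN)@RZ,W[...,2:]],-1)
def cloud(f):
    v,u=np.mgrid[:384,:512];z=f["range_z"]
    X=np.stack([(u-f["cx"])/f["fx"]*z,(v-f["cy"])/f["fy"]*z,z],-1)
    return press((X-f["t"])@f["R"]),cv2.cvtColor(f["image"],cv2.COLOR_RGB2HSV)
def tab(f):
    W,h=cloud(f); m=(h[...,0]<14)&(h[...,1]>170)&(W[...,2]>.208)&(W[...,2]<.245)&(abs(W[...,0])<.06)&(f["range_z"]>0)
    P=W[m]; t=P[P[:,2]>.2265]
    return len(P),P.min(0).round(4),P.max(0).round(4),np.median(t,0).round(4)
def pad(f):
    W,h=cloud(f); m=((h[...,0]<10)|(h[...,0]>168))&(h[...,1]>70)&(abs(W[...,0])<.04)&(abs(W[...,1])<.035)&(W[...,2]<.199)&(W[...,2]>.14)&(f["range_z"]>0)
    P=W[m]; return len(P),(P.mean(0).round(4),np.median(P,0).round(4)) if len(P) else None
E
python3 - <<'E'
from h import *; import pickle
from plant import robot
for f in pickle.load(open("f1.pkl","rb")): print(tab(f),pad(f))
robot.grip(0.0); s=robot.sense(); print(robot.nose_length,s["opening"],s["t"])
robot.goto(w(0,.008,.26),ATT)
f=robot.grab_frame("wrist"); cv2.imwrite("pics/w3.png",cv2.cvtColor(f["image"],cv2.COLOR_RGB2BGR))
W,h=cloud(f); print(tab(f))
f=robot.grab_frame("side"); cv2.imwrite("pics/s3.png",cv2.resize(cv2.cvtColor(f["image"],cv2.COLOR_RGB2BGR)[100:290,160:340],None,fx=3,fy=3))
s=robot.sense(); print(s["t"],press(s["tcp_pos"]),s["tcp_rot"],s["wrist_force"])
E
```

```text
(66, array([-0.0287,  0.0617,  0.2084]), array([0.0298, 0.0688, 0.2308]), array([-0.0026,  0.0625,  0.2299])) (0, None)
(55, array([-0.0284,  0.0619,  0.2086]), array([0.0305, 0.0689, 0.2319]), array([0.0009, 0.0629, 0.2303])) (0, None)
0.011 0.0017443338187541507 2.8333
(135, array([-0.0295,  0.0615,  0.208 ]), array([0.0294, 0.0687, 0.2318]), array([0.0021, 0.0619, 0.2299]))
3.7083 [0.00226345 0.00925095 0.26185051] [ 3.14158456 -0.0042005   0.22187035] [ 0.10121159 -0.72233245 -0.11588236]
```

View pics/s3.png

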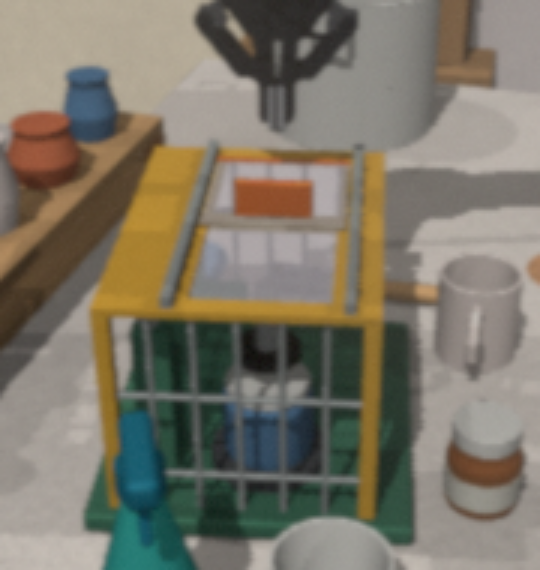

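The side crop (5) shows the shut fingers (tips at about (278,128)) clear behind the tab at (273,198). The tab measures y = 65 mm in window axes, so the shutter starts about 20 mm open and has about 98 mm left. Now I push.

```bash
python3 - <<'E'
from h import *
from plant import robot
def st(l):
    s=robot.sense(); print(l,round(s["t"],2),press(s["tcp_pos"]).round(4),(s["wrist_force"]).round(1))
c=robot.move_straight(w(0,.012,.223),vel=.1,attitude=ATT,contact_N=4); st(("down",c))
if not c:
    c=robot.move_straight(w(0,.130,.223),vel=.07,contact_N=12); st(("push",c))
    if not c:
        c=robot.move_straight(w(0,.158,.223),vel=.04,contact_N=9); st(("stop",c))
    f=robot.grab_frame("wrist"); cv2.imwrite("pics/w4.png",cv2.cvtColor(f["image"],cv2.COLOR_RGB2BGR)); print(tab(f))
E
```

```text
('down', False) 4.23 [0.0004 0.0122 0.2232] [0.4 0.1 0.2]
('push', False) 6.07 [-1.000e-04  1.301e-01  2.230e-01] [ 1. -0.  0.]
('stop', True) 6.59 [-0.0003  0.1487  0.2225] [ 0.9 -0.3  0.2]
(113, array([-0.0288,  0.1544,  0.2085]), array([0.0294, 0.168 , 0.2311]), array([0.0017, 0.1607, 0.2297]))
```

```bash
python3 - <<'E'
from h import *
from plant import robot
def st(l):
    s=robot.sense(); print(l,round(s["t"],2),press(s["tcp_pos"]).round(4),(s["wrist_force"]).round(1))
c=robot.move_straight(w(0,.156,.223),vel=.02,contact_N=12); st(("stop",c))
robot.move_straight(w(0,.125,.223),vel=.1); st("back")
robot.move_straight(w(0,.02,.26),vel=.15)
f=robot.grab_frame("wrist"); cv2.imwrite("pics/w5.png",cv2.cvtColor(f["image"],cv2.COLOR_RGB2BGR)); print(tab(f)); st("")
f=robot.grab_frame("scene"); cv2.imwrite("pics/c5.png",cv2.resize(cv2.cvtColor(f["image"],cv2.COLOR_RGB2BGR)[110:280,180:330],None,fx=3.5,fy=3.5)); print(pad(f))
E
```

```text
('stop', True) 7.02 [-0.0012  0.1487  0.2216] [ 0.3 -0.5  0.6]
back 7.4 [-1.000e-04  1.247e-01  2.229e-01] [-0.8  0.1  0.2]Traceback (most recent call last):
  File "<stdin>", line 8, in <module>
  File "h.py", line 15, in tab
    return len(P),P.min(0).round(4),P.max(0).round(4),np.median(t,0).round(4)
                  ~~~~~^^^
    return umr_minimum(a, axis, None, out, keepdims, initial, where)
ValueError: zero-size array to reduction operation minimum which has no identity
```

View pics/w5.png

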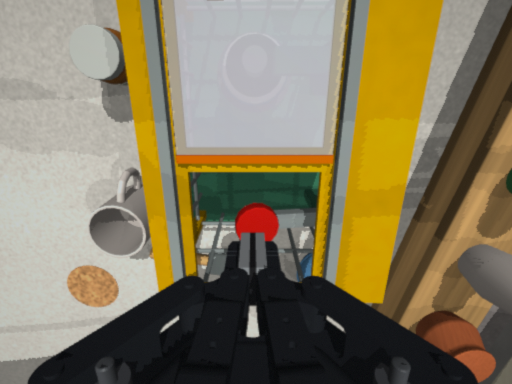

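The wrist view (6) shows the window uncovered. The shutter's orange trailing edge is at row ~160, beyond the window, and the red pad is at (257,225). The push stopped twice at the same y. I'll verify the numbers, then press.

```bash
python3 - <<'E'
from h import *
from plant import robot
def st(l):
    s=robot.sense(); print(l,round(s["t"],2),press(s["tcp_pos"]).round(4),(s["wrist_force"]).round(1),flush=True)
    return s
f=robot.grab_frame("wrist"); W,h=cloud(f)
print("pad",pad(f))
m=(h[...,0]<14)&(h[...,1]>170)&(abs(W[...,0])<.05)&(W[...,1]>.045)&(W[...,1]<.08)&(W[...,2]>.19)
print("edge y",np.percentile(W[m],[5,50,95],axis=0).round(4))
f=robot.grab_frame("scene"); print("padscene",pad(f),"tab",tab(f))
robot.move_straight(w(0,0,.24),vel=.1); st("over")
c=robot.move_straight(w(0,0,.190),vel=.05,contact_N=3); st(("touch",c))
E
```

```text
pad (1195, (array([0.0028, 0.0062, 0.1841]), array([0.0028, 0.0064, 0.1845])))Traceback (most recent call last):
  File "<stdin>", line 9, in <module>
    return _quantile_unchecked(
        a, q, axis, out, overwrite_input, method, keepdims, weights)
    return _ureduce(a,
                    func=_quantile_ureduce_func,
    ...<5 lines>...
                    overwrite_input=overwrite_input,
                    method=method)
    r = func(a, **kwargs)
    result = _quantile(arr,
                       quantiles=q,
    ...<2 lines>...
                       out=out,
                       weights=wgt)
    slices_having_nans = np.isnan(arr[-1, ...])
                                  ~~~^^^^^^^^^
IndexError: index -1 is out of bounds for axis 0 with size 0
```

```bash
python3 - <<'E'
from h import *
from plant import robot
def st(l):
    s=robot.sense(); print(l,round(s["t"],2),press(s["tcp_pos"]).round(4),(s["wrist_force"]).round(1),flush=True)
    return s
f=robot.grab_frame("wrist"); h=cv2.cvtColor(f["image"],cv2.COLOR_RGB2HSV)
m=(h[...,0]<14)&(h[...,1]>170); m[:145]=m[178:]=0; m[:,:185]=m[:,325:]=0
v,u=np.nonzero(m); d=np.stack([(u-f["cx"])/f["fx"],(v-f["cy"])/f["fy"],np.ones(len(u))],-1)@f["R"]; C=-f["R"].T@f["t"]
P=press(C+d*((.201-C[2])/d[:,2])[:,None]); print("edge",len(P),np.percentile(P,[3,50,97],axis=0).round(4), f["range_z"][v,u].mean())
robot.move_straight(w(0,0,.24),vel=.1); st("over")
c=robot.move_straight(w(0,0,.188),vel=.05,contact_N=3); st(("touch",c))
E
```

```text
edge 45 [[-0.0479  0.0662  0.201 ]
 [-0.0332  0.0662  0.201 ]
 [-0.0185  0.0662  0.201 ]] 0.19171911
over 8.88 [-0.0005 -0.0008  0.2391] [-0.1  0.1 -0.1]
('touch', True) 9.7 [-9.000e-04  1.000e-04  1.948e-01] [-0.1 -0.1  3.3]
```

Touch came at tip z = 0.184, which matches the camera's pad height. Now I press in steps, watching force against depth.

```bash
python3 - <<'E'
from h import *
from plant import robot
def st(l):
    s=robot.sense(); print(l,round(s["t"],2),press(s["tcp_pos"]).round(4),(s["wrist_force"]).round(1),flush=True)
    return s
for z in np.r_[.188,.182,.178,.176,.174,.173,.172,.171,.170,.169,.168]:
    c=robot.move_straight(w(0,0,z),vel=.03,contact_N=15); s=st((round(z,4),c))
    if c or s["wrist_force"][2]>18: break
f=robot.grab_frame("wrist"); cv2.imwrite("pics/w6.png",cv2.cvtColor(f["image"],cv2.COLOR_RGB2BGR)); print(pad(f))
st("hold")
E
```

```text
(np.float64(0.188), False) 10.09 [-7.00e-04 -1.00e-04  1.88e-01] [-4.  -0.1  4.7]
(np.float64(0.182), False) 10.44 [-0.0002 -0.0002  0.1824] [-3.7 -1.6  6. ]
(np.float64(0.178), False) 10.72 [-0.0005 -0.0002  0.1785] [-4.9 -0.3  7.1]
(np.float64(0.176), False) 10.97 [-0.0006 -0.0002  0.1765] [-5.3 -0.5  7.2]
(np.float64(0.174), False) 11.22 [-0.0008 -0.0002  0.1745] [-4.8 -0.5  8.2]
(np.float64(0.173), False) 11.47 [-0.0008 -0.0002  0.1736] [-5.2 -1.4  7.4]
(np.float64(0.172), False) 11.72 [-0.0007 -0.0002  0.1734] [-6.1 -0.6 11.5]
(np.float64(0.171), False) 11.97 [-0.0006 -0.0002  0.1733] [-7.7 -0.6 16.6]
(np.float64(0.17), False) 12.22 [-0.0006 -0.0002  0.1731] [-9.8 -1.  20.3]
(1591, (array([0.0008, 0.0104, 0.1601]), array([0.0014, 0.0108, 0.1603])))
hold 12.28 [-0.0006 -0.0002  0.1731] [-9.7 -1.  20.9]
```

```bash
python3 - <<'E'
from h import *
from plant import robot
robot.sleep(.5); s=robot.sense(); print(s["t"],s["wrist_force"],press(s["tcp_pos"]))
f=robot.grab_frame("scene"); a=cv2.cvtColor(f["image"],cv2.COLOR_RGB2BGR)[110:300,170:330]
f=robot.grab_frame("side"); b=cv2.cvtColor(f["image"],cv2.COLOR_RGB2BGR)[100:290,170:330]
cv2.imwrite("pics/c7.png",cv2.resize(np.hstack([a,b]),None,fx=2.5,fy=2.5,interpolation=cv2.INTER_CUBIC)); print(tab(f))
E
```

```text
12.775 [-9.14968727 -1.46959194 20.70504554] [-0.00057745 -0.0001876   0.17309151]
(249, array([-0.0254,  0.164 ,  0.208 ]), array([0.0271, 0.1702, 0.2314]), array([0.0015, 0.1668, 0.2285]))
```

View pics/c7.png

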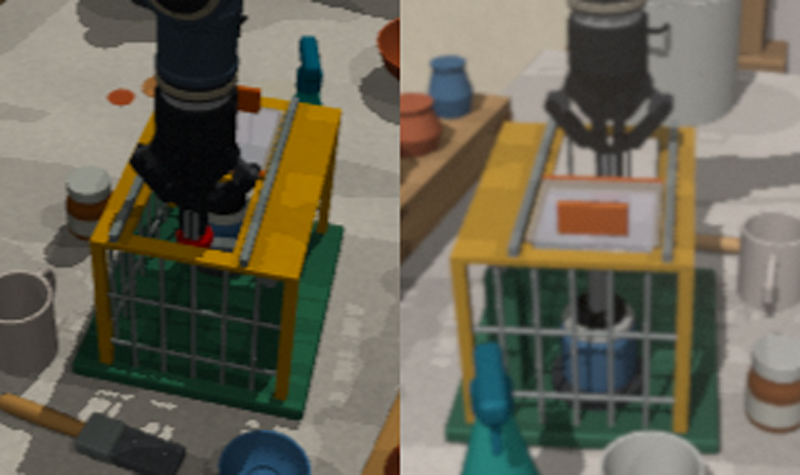

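The composite (7) shows the fingers through the window on the red pad at (195,236), with the knuckles clear above the rails. The shutter tab is at its far stop (593,217), the ram is down on the jar lid (605,305), and the bystanders in view look unmoved.

```bash
python3 -c "
from plant import robot
robot.close_job(); s=robot.sense(); print(s['t'],s['wrist_force'])"
```

```text
the job is handed in; nothing more can be done
the job is handed in; nothing more can be done
```

The shutter is fully open and the lever is held fully down. I handed the job in with the fingertips still pressing; it returned no verdict.

- **Shutter:** It started about 20 mm open. I pushed it by the orange tab until it stopped, and a second push stopped at the same place. The side camera then put the tab's far face at 167 mm, which is where it should be when fully open.
- **Lever:** I pressed through the window with the gripper shut. The pad dropped 24 mm by camera (0.184 to 0.160 m), as expected for full travel. At the bottom the force rose sharply from about 8 N to 20 N with almost no further movement. It was still holding about 21 N half a second later, at 12.8 s of the 38 s allowed.
- **Guard and other things:** The last picture shows the gripper above the rails and the ram on the jar lid. I saw no unexpected contact, and the bystanders in view looked unmoved by eye; I did not measure them.
- **Checks that failed or disagreed:**
  - My attempts to measure the shutter's trailing edge from the wrist camera were unreliable: one found no points and the other too few. I relied on the repeated stop and the side camera instead.
  - The wrist force read about zero after each shutter stop, because the arm stops pushing there.
  - A sideways force of about 9 N remains at the wrist while the lever is held; I think it comes from the tilted pad.

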